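# Unlock the parcel box and hold its spring lock turned

## Task

Take the orange-headed key out of the slotted rack, put it into the lock in the parcel box's lid and wiggle it past the sticky pins until it is fully home. Then turn it a quarter turn clockwise (seen from above), so that the bolt is drawn, and finish while still gripping the key and holding it turned, because the lock springs back when let go. Leave the black-headed key in its slot and do not disturb the kettlebell, ball and carabiner on the beech tiers.

Things in the scene. Friction and masses are not known exactly. Their poses are not given: they have to be found in the camera images.
- key: Orange-headed key, 84 mm tall, starts upright in one of the rack's slots. Origin: centre of the tip's underside; z towards the head. Round 6 mm steel shank; at the tip a flat double bit 20 mm (x) by 5 mm (y) by 6 mm tall, the same after half a turn about z. About 35 g
- key_head (a point): Centre of the orange key's plastic head, a plate 34 mm (x) by 10 mm (y) by 34 mm (z), 67 mm above the tip; axes as the key. The place to grip it. In the rack the head spans 14 to 48 mm above the rack's top, its width along the rack's long side
- rack: Fixed beech block 60 mm (x) by 140 mm (y) by 45 mm tall, origin at the centre of its underside. Two slots in its top at y = +35 and -35 mm, each 7 mm (x) by 22 mm (y), 36 mm deep, hold one key each; which holds which varies. It stands left or right of the robot's centre line, the lock box on the other side
- lockbox: Fixed parcel box, blue with a grey lid 144 mm (x) by 134 mm (y), lid top 90 mm above the work surface; origin at the centre of its underside. In mid-lid a brass ring (58 mm outer, 30 mm inner diameter, 3 mm high) surrounds the light metal plug. A brass bolt sticks out of the +y side and draws in as the plug turns clockwise
- keyhole (a point): Mouth of the keyhole, mid-plug, level with the lid's top; axes as the lock box (z up, x along the slot at rest). Slot 22 mm (x) by 7 mm (y), 3 mm chamfer, 34 mm deep to a solid floor: fully home the tip is 34 mm below this point and the head starts 16 mm above the lid. The key goes in with its x along the slot, either way round, and turns the plug with it
- pin1 (a point): First sticky pin, 10 mm below the keyhole's mouth. A hard stop for the key's tip; the bit passes only while the key is turned 0.35 to 0.8 rad (0.5 is best) anticlockwise seen from above. The pin is 3 mm tall: with the tip 19 to 21 mm deep the 6 mm bit is below it and the key can turn back
- pin2 (a point): Second sticky pin, 21 mm below the keyhole's mouth. A hard stop for the key's tip; the bit passes only while the key is turned clockwise by 0.35 rad or more (0.5 is best). The pin is 3 mm tall: with the tip deeper than 30 mm the bit is below it and the key turns freely clockwise
- plug (a joint): Turn of the lock plug in rad: 0 at rest, growing clockwise seen from above, stops at -0.75 and 1.62. A spring (0.06 N m per rad) returns it to 0 when let go. The key has about 0.1 rad of play in it, so the key must turn some 0.1 rad farther than the plug; a quarter turn is 1.57
- spare_key: A key of the same shape and size with a black head, standing in the rack's other slot; origin at the centre of the tip's underside. Leave it there
- kettlebell: Green kettlebell of 1 kg, 76 mm across and 109 mm tall, on the lowest tier (30 mm high); origin at the centre of its underside. Leave alone
- ball_center (a point): Centre of the red hard ball, 60 mm in diameter, sitting in a cork ring on the middle tier (60 mm high). Leave alone
- carabiner: Steel carabiner 90 by 48 mm, 10 mm thick, lying flat on the middle tier; origin at the middle of its underside. Leave alone
- tiers: Fixed stepped beech tiers beyond the work, 260 mm (x) by 620 mm (y); steps 30, 60 and 90 mm high starting at x = -130, -40 and +50 mm; origin at the centre of the underside. A fixed white dish with a whistle stands on the top one
Not all that is in view belongs to the job. Of the things that look like the lockbox, take the one that is farthest from the robot's base at the start.

How it is judged:
By the outcome, as a careful person would: the job done as asked, in the order asked, and still so for the second after the job is handed in, while the arm keeps its last pose, push and grip.
It also fails if it takes over 48 s, if anything falls off the work surface, if the arm or the gripper's body presses on something with over 40 N, if the wrist force passes 120 N, or if a joint passes its speed limit or range.

## Robot

A 6-joint arm with a two-finger parallel gripper is mounted at the origin on the work surface. World frame = base frame: x ahead of the robot, y to its left, z up, the work surface at z = 0. Lengths are in mm, angles in rad, forces in N, time in s.
With the tool pointing down it reaches from about 400 to 925 mm from the base axis. Payload 12.5 kg.
Tool frame: the origin (TCP) lies on the mounting face of the last link; the fingertips stand 190 mm ahead of it and the grasp point (between the pads) lies 171 mm ahead of it (env.tcp_to_tips is the distance from the TCP to the fingertips, in mm); x points along the fingers, y is the direction in which the jaws open and shut, and the axes are right-handed (so a half turn about x gives the same grasp; the last joint's range is limited). The gripper opens to 95 mm and grips with 3 to 60 N. Pads are 20 mm wide; open, the fingers measure 119 mm over their backs; the gripper's body (75 mm by 180 mm) begins 59 mm behind the grasp point.
Start: joints at [1.058, 0.491, 1.559, -0, 1.092, -0.106], TCP at [247.272, 574.005, 404.761] pointing down, gripper open.
Joint ranges: [-3.1, 3.1], [-0.84, 2.19], [0.05, 2.79], [-1.13, 4.28], [0.06, 2.93], [-2.69, 2.69]. Speed limits (rad/s): [2.22, 2.22, 2.79, 3.14, 3.14, 3.14].

## Interface

Orientations are given as [roll, pitch, yaw] about the fixed x, y, z axes, in that order (R = Rz(yaw) Ry(pitch) Rx(roll)).
In Python, from cell import monitor, cams, job, env gives the robot as it stands. The module is installed in compiled form; this text tells all that it offers.
- The arm moves only by the tool apply_moves, never from a script. Its argument "series" is a list of rows, each a list of 3 entries, a list of its own where there are three numbers: the closure, from -1 (fully open) to 1 (shut), so that 0 is half open, then the shift along the tool's x, y, z in cm, then the turn about the tool's x in rad. A call has 1 to 20 rows; each row is the pose to reach, as a shift and turn from the pose commanded when the call began, along the tool's axes at that moment; what a row does not reach only later rows make up. A row lasts 1/8 s, in which the tool goes at most 62.5 mm and 10.7 degrees, less where a joint would pass 70% of its speed; a pose out of reach is approached as far as the arm can. A call with a gripper value outside its range is refused whole. The fingers move at their own pace and stop on an object; the grip force is fixed at half the most. Time passes only in rows, so rows that repeat a pose let the fingers close. It gives the time, the measured TCP pose, the force and the opening at its end, in the units of the state.
- monitor.state(): the state, without advancing time (a new reading comes with each control period).
- cams.read_camera(name): name is "scene" or "top" or "wrist"; returns a dict with "image" (384x512x3 uint8, red, green, blue), "fx", "fy", "cx", "cy" (pixels), "position" and "orientation" of the camera in the world. Camera axes: x right, y down, z forward; pixel columns grow to the right and rows downward; lengths in mm; the calibration is good to about 2 mm. A picture is of the moment at which its call begins. There is no depth.
- job.job_done(): hands the job in, once; it reports no verdict.
The state is a dict: "t": time; "joints": joint angles; "qvel": joint speeds; "tau": joint torques, N m; "eef_pos": TCP position; "tcp_rot": TCP orientation; "ft_force": force on the tool from outside, world axes, zero at the start; "moment": the same for the moment, N m; "opening": opening from 0.0 (shut) to 1.0 (fully open).
Only numpy, scipy, OpenCV 4.12 (cv2) and the standard library are available. Lean on these libraries where they do the work, as an engineer would, in place of code of your own. Each camera call takes 0.05 s, during which the arm holds its last target. There are 200 camera calls.

## Working session

There is one attempt and no reset: what is moved stays moved. The work goes in short steps, Python scripts to look and compute and a tool call to move; the robot and the scene stay as the last step left them, time stands still between calls to the robot, and variables do not carry over. Pictures are saved under pics/ and viewed, about 8 in all and at most 12, crops included, and the job is handed in when it is done.

Besides the shell and the picture viewer there is one more tool, called in YAML: its name, and indented under it one key for each argument. apply_moves: Moves the arm, as the interface text tells. Its arguments: {"type":"object","properties":{"series":{"type":"array"}},"required":["series"]}

```bash
mkdir -p pics; cat > h.py <<'E'
from cell import monitor, cams, job, env
import numpy as np, cv2
from scipy.spatial.transform import Rotation as R
def snap(name,fn,crop=None,scale=1):
    c=cams.read_camera(name); im=c['image']
    if crop: x0,y0,x1,y1=crop; im=im[y0:y1,x0:x1]
    im=cv2.resize(im,None,fx=scale,fy=scale,interpolation=cv2.INTER_CUBIC)
    cv2.imwrite('pics/'+fn,im[:,:,::-1]); return c
def rot(c):
    o=np.array(c['orientation'],float)
    return o if o.shape==(3,3) else (R.from_euler('xyz',o).as_matrix() if o.size==3 else R.from_quat(o).as_matrix())
def ray(c,u,v,z):
    d=rot(c)@np.array([(u-c['cx'])/c['fx'],(v-c['cy'])/c['fy'],1]); p=np.array(c['position'],float)
    return p+d*(z-p[2])/d[2]
def proj(c,P):
    q=rot(c).T@(np.array(P,float)-np.array(c['position'])); return c['cx']+c['fx']*q[0]/q[2], c['cy']+c['fy']*q[1]/q[2]
E
python3 - <<'E'
from h import *
import pickle
a=snap('top','top0.png',scale=1.5); b=snap('scene','sc0.png',scale=1.5)
for c in (a,b): print({k:v for k,v in c.items() if k!='image'})
pickle.dump((a,b),open('c.pkl','wb'))
print(monitor.state(), env.tcp_to_tips)
E
```

```text
{'fx': 437.1842008200808, 'fy': 437.1842008200808, 'cx': 254.49248612347213, 'cy': 193.94527518493422, 'position': array([ 344.05730954,  -19.8220747 , 1254.40577506]), 'orientation': array([-3.0240676 , -0.00718413, -1.56000751])}
{'fx': 399.23143351159104, 'fy': 399.23143351159104, 'cx': 260.41785773843566, 'cy': 193.5836448407289, 'position': array([1355.5359071 ,  193.15161888,  742.23870912]), 'orientation': array([-2.20952486, -0.01199119,  1.85873093])}
{'t': 0.1, 'joints': array([ 1.05841784e+00,  4.91503036e-01,  1.55935818e+00,  7.34140038e-07,
        1.09170722e+00, -1.05582622e-01]), 'qvel': array([ 1.06748529e-03, -6.65441863e-04, -1.16138147e-03, -4.40228892e-05,
       -8.08668891e-04, -1.87872990e-04]), 'tau': array([ 2.90583863e-03, -6.13626909e+01, -2.58608687e+01,  6.93841791e-02,
        4.69677290e-02, -5.84420235e-06]), 'eef_pos': array([247.253602  , 573.99411397, 404.22820738]), 'tcp_rot': array([-1.67704627,  1.56982054, -2.08384247]), 'ft_force': array([-0.96961101,  0.40420107, -0.18840644]), 'moment': array([-0.02603332,  0.04617876, -0.05292256]), 'opening': 1.0013717875708181} 190.1
```

View pics/top0.png

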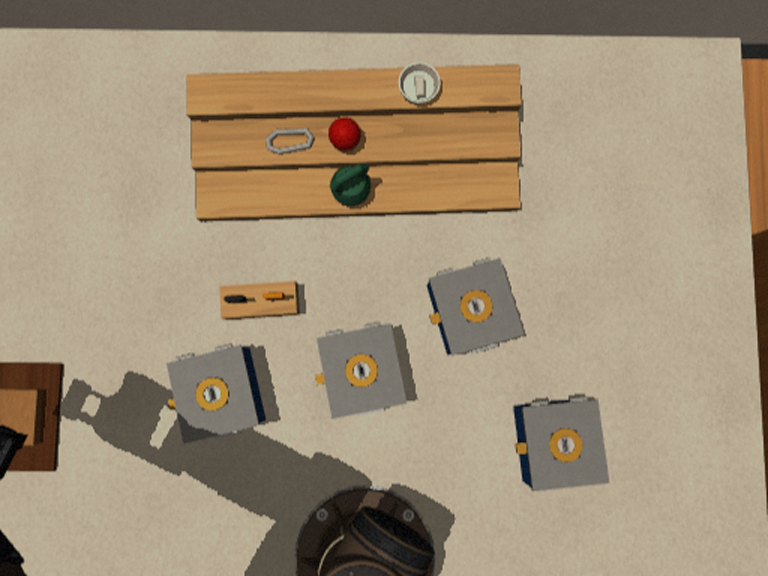

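View pics/sc0.png

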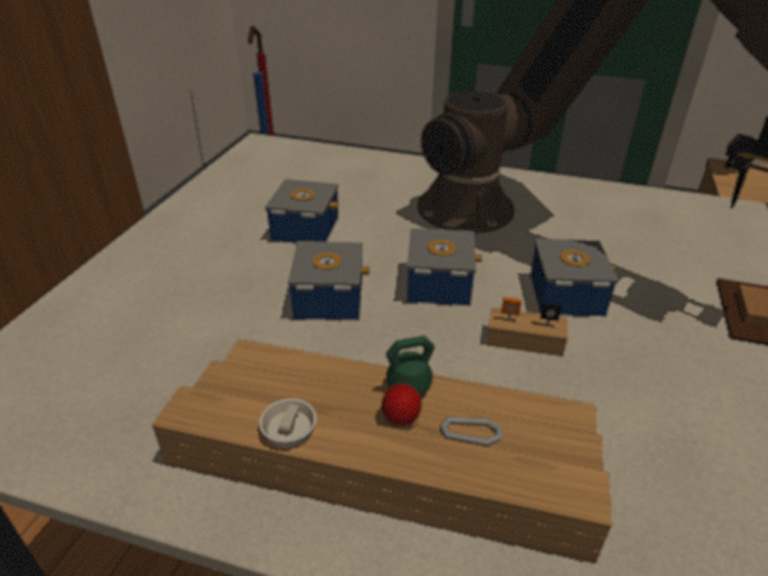

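```bash
python3 - <<'E'
from h import *
import pickle
a,b=pickle.load(open('c.pkl','rb'))
for u,v in [(212,394),(361,371),(476,306),(566,445)]:
    p=ray(a,u/1.5,v/1.5,90); print('box',p.round(),np.hypot(p[0],p[1]).round())
for n,(x0,y0,x1,y1) in dict(l=(275,165,355,240),r=(140,180,205,220)).items():
    pass
A=cv2.resize(a['image'][165:241,275:355],(640,608),interpolation=cv2.INTER_CUBIC)[:600]
B=cv2.resize(a['image'][180:220,140:210],(700,400),interpolation=cv2.INTER_CUBIC)
cv2.imwrite('pics/lock.png',A[:,:,::-1]);cv2.imwrite('pics/rack.png',B[:,:,::-1])
for c,uv in ((a,(272/1.5,296/1.5)),(b,(511/1.5,306/1.5))): print('key',ray(c,*uv,76 if c is b else 90))
E
```

```text
box [296. 269.  90.] 400.0
box [339.   8.  90.] 339.0
box [ 456. -195.   90.] 496.0
box [ 215. -351.   90.] 411.0
key [470.2150972  168.98565129  90.        ]
key [473.16886567 167.4015853   76.        ]
```

View pics/lock.png

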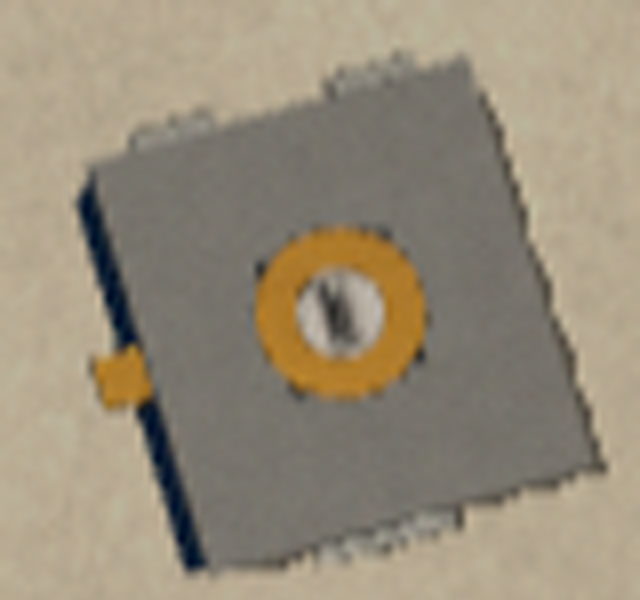

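View pics/rack.png

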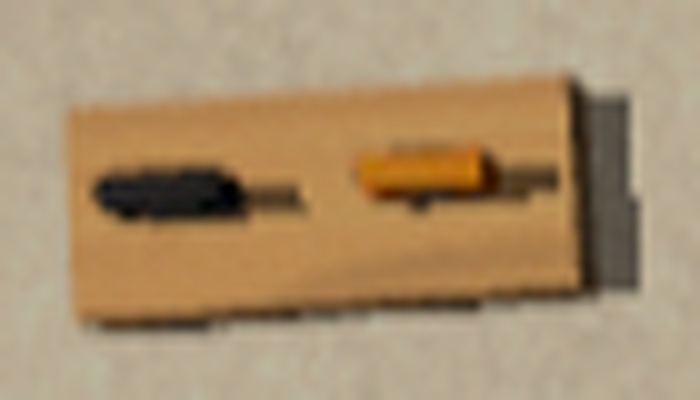

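```bash
python3 - <<'E'
from h import *
import pickle
a,b=pickle.load(open('c.pkl','rb'))
def cr(u,v,s,x0,y0,z): return ray(a,(u+.5)/s-.5+x0,(v+.5)/s-.5+y0,z)
print('ring',cr(341,313,8,275,165,93))
L=np.array([cr(u,v,8,275,165,90) for u,v in [(92,165),(465,60),(603,465),(205,570)]])
print('lid centre',L.mean(0), L.round())
def edges(L):
    for i in range(4):
        d=L[(i+1)%4]-L[i]; print(np.hypot(*d[:2]).round(1), np.degrees(np.arctan2(d[1],d[0])).round(1))
edges(L)
K=np.array([cr(u,v,10,140,180,45) for u,v in [(68,105),(572,78),(582,290),(75,322)]])
print('rack',K.mean(0),K.round()); edges(K)
k=[cr(u,v,10,140,180,93) for u,v in [(362,172),(487,168)]]; print('head ends(z93)',k)
y=np.radians(-90+0)
s=monitor.state(); print(R.from_euler('xyz',s['tcp_rot']).as_matrix().round(3)); w=cams.read_camera('wrist'); print({k:v for k,v in w.items() if k!='image'})
cv2.imwrite('pics/w0.png',w['image'][:,:,::-1])
E
```

```text
ring [ 457.01869641 -194.40907804   93.        ]
lid centre [ 457.13310545 -194.94191116   90.        ] [[ 506. -111.   90.]
 [ 544. -237.   90.]
 [ 407. -282.   90.]
 [ 371. -149.   90.]]
131.3 -73.5
143.3 -161.8
137.6 105.3
140.4 15.6
rack [469.0367742  202.01655093  45.        ] [[494. 274.  45.]
 [504. 134.  45.]
 [444. 130.  45.]
 [434. 270.  45.]]
140.3 -86.2
59.4 -175.8
140.3 94.3
60.6 4.1
head ends(z93) [array([471.28385001, 183.43334905,  93.        ]), array([472.74468479, 150.13213964,  93.        ])]
[[-0.     0.396  0.918]
 [-0.001  0.918 -0.396]
 [-1.    -0.001 -0.   ]]
{'fx': 283.84294781486676, 'fy': 283.84294781486676, 'cx': 254.5120502077702, 'cy': 192.15947692314947, 'position': array([176.10280619, 605.29674215, 383.68877574]), 'orientation': array([2.86153905e+00, 8.50473731e-04, 1.16415557e+00])}
```

Four boxes match the lockbox; in the top view they are at (212,394), (361,371), (476,306) and (566,445). Their distances from the base are 400, 339, 496 and 411 mm. The one at (476,306) is farthest, and the crop confirms its ring, plug and bolt. The orange key is in the rack's y = -35 slot, and the slot position and the head measurement agree at (472,167). I'm now moving to hover above it.

apply_moves:
  series:
    - [-0.2,[2,-7,9],0.18]
    - [-0.2,[7.5,-28.5,36.7],1.09]
    - [-0.2,[7.5,-28.5,36.7],1.09]
    - [-0.2,[7.5,-28.5,36.7],1.09]
    - [-0.2,[7.5,-28.5,36.7],1.09]
    - [-0.2,[7.5,-28.5,36.7],1.09]
    - [-0.2,[7.5,-28.5,36.7],1.09]
    - [-0.2,[7.5,-28.5,36.7],1.09]
    - [-0.2,[7.5,-28.5,36.7],1.09]
    - [-0.2,[7.5,-28.5,36.7],1.09]
    - [-0.2,[7.5,-28.5,36.7],1.09]
    - [-0.2,[7.5,-28.5,36.7],1.09]
    - [-0.2,[7.5,-28.5,36.7],1.09]

```text
t: 1.78
eef_pos: [471.4, 167.5, 329.9]
tcp_rot: [1.976, 1.571, 0.48]
ft_force: [0.1, 0.5, 0.2]
opening: 0.598
```

```bash
python3 - <<'E'
from h import *
w=snap('wrist','w1.png',scale=1.5)
s=monitor.state(); print(s['eef_pos'],s['joints'],s['opening']); M=R.from_euler('xyz',s['tcp_rot']).as_matrix(); print(np.degrees(np.arctan2(M[1,1],M[0,1])))
print([np.array(proj(w,p))*1.5 for p in [(472,167,93),(472,167,76),(454.6,-195,93)]])
E
```

```text
[471.40972722 167.42058785 329.83834978] [2.09121657e-01 4.15436483e-01 1.94416869e+00 1.40242461e-04
 7.81719178e-01 1.34397595e-01] 0.6003949975951037
4.27567046146251
[array([381.54291555, 318.339415  ]), array([381.58616154, 308.19585363]), array([324.11480144, 755.80423229])]
```

View pics/w1.png

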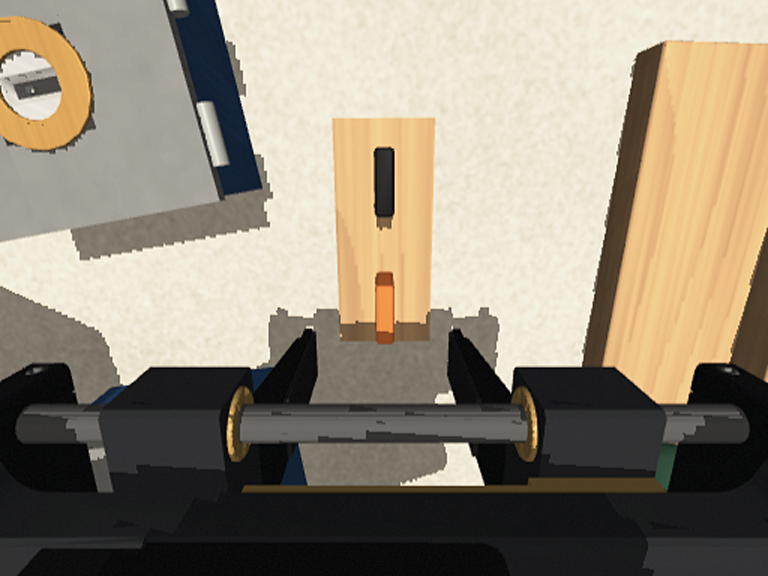

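```bash
python3 - <<'E'
from h import *
c=cams.read_camera('wrist'); im=c['image']
print(c['position'],R.from_euler('xyz',c['orientation']).as_matrix()[:,2])
cv2.imwrite('pics/w1c.png',cv2.resize(im[70:240,215:300],None,fx=4,fy=4,interpolation=cv2.INTER_NEAREST)[:600,:,::-1].copy())
hsv=cv2.cvtColor(im,cv2.COLOR_RGB2HSV); 
for v in range(176,236,3): print(v, hsv[v,256], im[v,256])
for v in (182,225): print(v,ray(c,256.3,v,93))
for u,v in [(222,79),(290,79),(225,225),(287,225)]: print(ray(c,u,v,45))
print('black', ray(c,256,99,93), ray(c,256,143,93))
E
```

```text
[466.45894873 245.95480629 309.28406577] [ 0.01974724 -0.2763269  -0.96086081]
176 [ 18 109 239] [239 197 137]
179 [ 18 107 240] [240 199 139]
182 [ 10 196 139] [139  69  32]
185 [ 11 191 147] [147  76  37]
188 [ 11 190 148] [148  77  38]
191 [ 13 182 244] [244 144  70]
194 [ 14 176 240] [240 153  74]
197 [ 14 177 240] [240 152  73]
200 [ 14 176 240] [240 152  74]
203 [ 14 179 240] [240 152  72]
206 [ 14 179 240] [240 152  72]
209 [ 14 179 240] [240 151  72]
212 [ 14 177 240] [240 152  73]
215 [ 14 179 240] [240 150  72]
218 [ 14 179 240] [240 150  72]
221 [ 10 192 137] [137  70  34]
224 [ 11 192 145] [145  75  36]
227 [ 11 193 145] [145  74  35]
230 [ 23  32 128] [128 124 112]
233 [ 20  41 125] [125 118 105]
182 [471.6829365  192.13653457  93.        ]
225 [474.46278777 155.90454042  93.        ]
[436.05737521 269.91029179  45.        ]
[494.99209208 274.32264834  45.        ]
[444.94757875 133.56055128  45.        ]
[506.92349465 138.23298486  45.        ]
black [466.72781209 253.87951567  93.        ] [469.13573354 222.37423971  93.        ]
```

View pics/w1c.png

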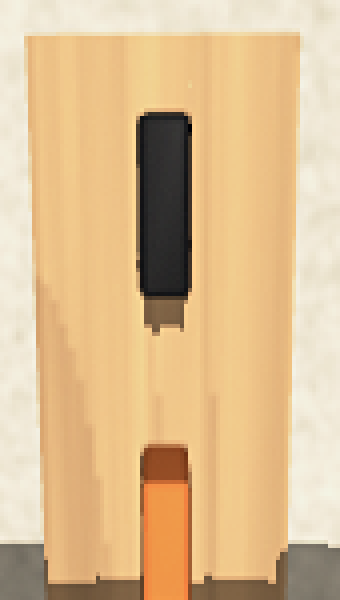

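Orange key head top runs along rows 190–228, columns ~252–262 in the wrist image, giving (473,169.5) versus (472,167) from the top camera. They agree within 2 mm. Descending and gripping.

apply_moves:
  series:
    - [-0.2,[3,0.1,-0.06],0]
    - [-0.2,[6,0.1,-0.06],0]
    - [-0.2,[8.3,0.1,-0.06],0]
    - [-0.2,[8.3,0.1,-0.06],0]
    - [-0.2,[8.3,0.1,-0.06],0]
    - [1,[8.3,0.1,-0.06],0]
    - [1,[8.3,0.1,-0.06],0]
    - [1,[8.3,0.1,-0.06],0]
    - [1,[8.3,0.1,-0.06],0]
    - [1,[8.3,0.1,-0.06],0]
    - [1,[8.3,0.1,-0.06],0]
    - [1,[8.3,0.1,-0.06],0]

```text
t: 3.38
eef_pos: [472.5, 167.7, 246.7]
tcp_rot: [3.026, 1.571, 1.529]
ft_force: [-0.2, 0.9, -0.2]
opening: 0.1
```

apply_moves:
  series:
    - [1,[-1,0,0],0]
    - [1,[-2.5,0,0],0]
    - [1,[-4.5,0,0],0]
    - [1,[-8,0,0],0]
    - [1,[-11,0,0],0]
    - [1,[-11,0,0],0]
    - [1,[-11,0,0],0]

```text
t: 4.25
eef_pos: [472.1, 167.6, 356.6]
tcp_rot: [-1.675, 1.571, 3.111]
ft_force: [-0.2, -0.2, -0.7]
opening: 0.102
```

apply_moves:
  series:
    - [1,[0,-0.5,4],0.17]
    - [1,[0,-1.1,9],0.34]
    - [1,[0,-1.7,14],0.51]
    - [1,[0,-2.3,19],0.68]
    - [1,[0,-2.9,24],0.85]
    - [1,[0,-3.4,29],1.02]
    - [1,[0,-3.9,33],1.19]
    - [1,[0,-4.2,36],1.36]
    - [1,[0,-4.25,36],1.36]
    - [1,[0,-4.25,36],1.36]
    - [1,[0,-4.25,36],1.36]
    - [1,[0,-4.25,36],1.36]

```text
t: 5.75
eef_pos: [456.8, -193.7, 356.7]
tcp_rot: [-1.512, 1.571, 1.916]
ft_force: [-0.1, -1.1, -0.4]
opening: 0.1
```

```bash
python3 - <<'E'
from h import *
import pickle
w=snap('wrist','w2.png',scale=1.5)
pickle.dump(w,open('w2.pkl','wb'))
s=monitor.state(); print(s['eef_pos'],s['joints'],s['opening']); M=R.from_euler('xyz',s['tcp_rot']).as_matrix(); print(np.degrees(np.arctan2(M[1,1],M[0,1])),M[:,0])
p=s['eef_pos']; print('tip',np.array(proj(w,p-[0,0,238]))*1.5, 'hole',np.array(proj(w,(457,-194.7,90)))*1.5, w['position'])
E
```

```text
[ 456.83963129 -193.85358051  356.73388508] [-5.34510120e-01  3.71474344e-01  1.92492194e+00  1.38771377e-04
  8.45194456e-01  7.49961995e-01] 0.10518297043666955
-73.60010712521525 [ 5.45329755e-05  8.83592209e-05 -9.99999995e-01]
tip [382.49652673 317.163725  ] hole [383.88522308 301.01856312] [ 533.02011108 -171.24233743  336.16075469]
```

View pics/w2.png

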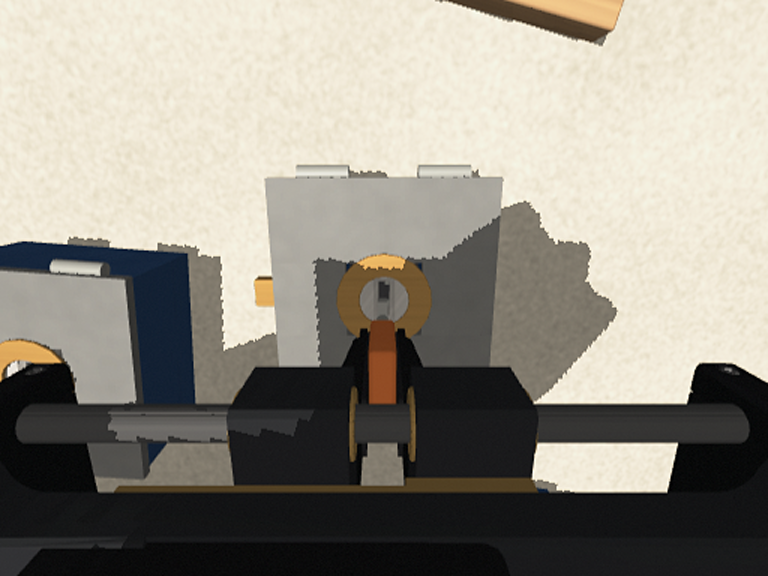

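```bash
python3 - <<'E'
import pickle,cv2,numpy as np
w=pickle.load(open('w2.pkl','rb')); im=w['image'][110:250,175:340]
im=np.clip(im.astype(float)*1.5,0,255).astype('uint8')
cv2.imwrite('pics/w2c.png',cv2.resize(im,None,fx=4.2857,fy=4.2857,interpolation=cv2.INTER_CUBIC)[:,:,::-1])
E
```

```text
(no output)
```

View pics/w2c.png

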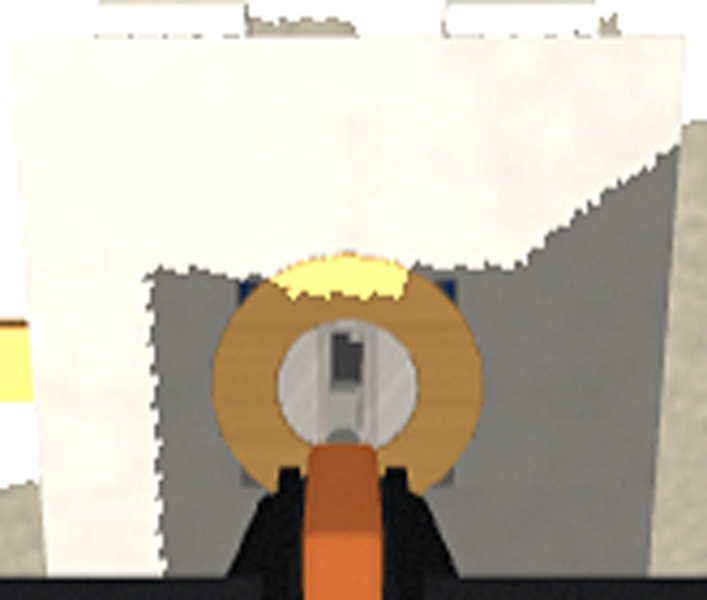

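```bash
python3 - <<'E'
import pickle,numpy as np
from h import *
w=pickle.load(open('w2.pkl','rb')); g=w['image'].mean(2).astype(int)
print('     ',*range(237,275))
for v in range(182,215,1): print(v,*g[v,237:275])
p=np.array([456.84,-193.85,356.73]); th=np.radians(16.4); x=np.array([np.cos(th),np.sin(th),0]); y=np.array([-np.sin(th),np.cos(th),0])
for dz in (238,232):
  for a in (10,0):
    print(dz,a,[np.round(proj(w,p-[0,0,dz]+a*x+b*y),1) for b in (-2.5,2.5)])
h=np.array([457,-194.7,90]); print('hole',[np.round(proj(w,h+a*x+b*y),1) for a in (11,-11) for b in (-3.5,3.5)],'plug',[np.round(proj(w,h+[0,0,3]+q),1) for q in (15*x,-15*x,15*y,-15*y)])
E
```

```text
237 238 239 240 241 242 243 244 245 246 247 248 249 250 251 252 253 254 255 256 257 258 259 260 261 262 263 264 265 266 267 268 269 270 271 272 273 274
182 81 80 81 80 80 81 80 81 81 81 81 81 81 81 81 80 81 81 80 81 81 81 81 80 82 81 82 83 82 82 82 82 82 82 83 83 83 82
183 80 81 82 81 81 81 82 82 81 83 82 79 81 81 81 81 81 81 79 79 80 80 81 81 83 82 83 82 84 82 83 84 82 84 83 84 84 85
184 81 81 81 80 81 81 81 81 80 81 80 81 79 80 83 83 86 93 94 94 95 87 89 84 82 80 81 81 82 82 82 83 82 82 81 81 82 82
185 79 79 79 78 79 79 79 79 80 79 78 74 81 91 94 93 101 111 113 115 114 102 103 95 92 85 80 78 79 79 80 79 79 79 79 79 80 81
186 77 78 77 78 77 78 78 77 76 75 82 85 92 103 103 101 101 103 104 101 104 104 104 105 107 100 97 89 80 77 78 78 78 79 79 79 78 78
187 79 80 79 79 80 79 78 77 84 94 105 114 102 102 103 87 77 79 78 82 103 102 99 107 105 103 116 112 100 82 78 81 80 80 81 80 81 81
188 81 80 81 81 80 81 79 83 104 120 117 113 101 102 107 63 35 39 37 70 105 104 92 105 102 102 115 118 120 102 82 78 82 81 82 81 81 80
189 80 80 81 81 80 79 84 104 119 117 115 112 101 101 108 64 38 42 39 64 9
[... 3253 characters left out ...]
6 111 107 118 122 112 85 71 82 80 80 81 80 81 79
213 82 82 82 81 81 82 81 83 77 78 82 108 87 90 74 67 67 68 68 68 69 72 89 86 100 110 110 108 86 77 83 83 82 83 82 82 83 82
214 82 82 82 83 83 82 82 82 84 83 70 60 57 60 60 61 63 62 61 62 60 61 60 58 63 101 86 72 78 83 82 82 83 82 82 82 81 82
238 10 [array([258.1, 199.7]), array([251.9, 199.7])]
238 0 [array([258.1, 211.4]), array([251.9, 211.4])]
232 10 [array([258.2, 202.1]), array([251.8, 202.1])]
232 0 [array([258.1, 214. ]), array([251.8, 214. ])]
hole [array([259.8, 189. ]), array([252.1, 189. ]), array([259.7, 212. ]), array([252.1, 212. ])] plug [array([256. , 185.6]), array([255.9, 217.3]), array([239.3, 201.7]), array([272.6, 201.7])]
```

Wrist picture: plug/ring centre at about (255.6,199.6), slot columns 252–259, key bit columns 251.5–257.6 with its near edge at row 201.7 (unscaled pixels). Relative correction is about 0.9 mm in tool +y and 0.9 mm in tool -z. Lowering to about 8 mm depth.

apply_moves:
  series:
    - [1,[1,0.09,-0.09],0]
    - [1,[2.2,0.09,-0.09],0]
    - [1,[2.6,0.09,-0.09],0]
    - [1,[2.9,0.09,-0.09],0]
    - [1,[3.2,0.09,-0.09],0]
    - [1,[3.5,0.09,-0.09],0]
    - [1,[3.7,0.09,-0.09],0]
    - [1,[3.7,0.09,-0.09],0]
    - [1,[3.7,0.09,-0.09],0]

```text
t: 6.92
eef_pos: [457.9, -195.0, 319.8]
tcp_rot: [-2.824, 1.571, 0.602]
ft_force: [0.6, 0.1, -1.5]
opening: 0.101
```

apply_moves:
  series:
    - [1,[0,0,0],-0.12]
    - [1,[0,0,0],-0.25]
    - [1,[0,0,0],-0.38]
    - [1,[0,0,0],-0.52]
    - [1,[0,0,0],-0.52]
    - [1,[0,0,0],-0.52]

```text
t: 7.68
eef_pos: [457.7, -194.9, 319.7]
tcp_rot: [-1.706, 1.57, 2.237]
ft_force: [-1.7, 3.1, 0.7]
opening: 0.105
```

```bash
python3 - <<'E'
from h import *
s=monitor.state(); print(s['eef_pos'],s['ft_force'],s['moment'],s['joints'])
snap('wrist','w3.png',crop=(175,110,340,250),scale=4.2857)
E
```

```text
[ 457.74895944 -194.8620079   319.71882183] [-1.66479274  3.10209048  0.66673489] [ 0.62804128  0.51207249 -0.01463519] [-5.35355766e-01  4.27590352e-01  1.96031666e+00  3.74491991e-04
  7.54348666e-01  2.33402687e-01]
```

View pics/w3.png

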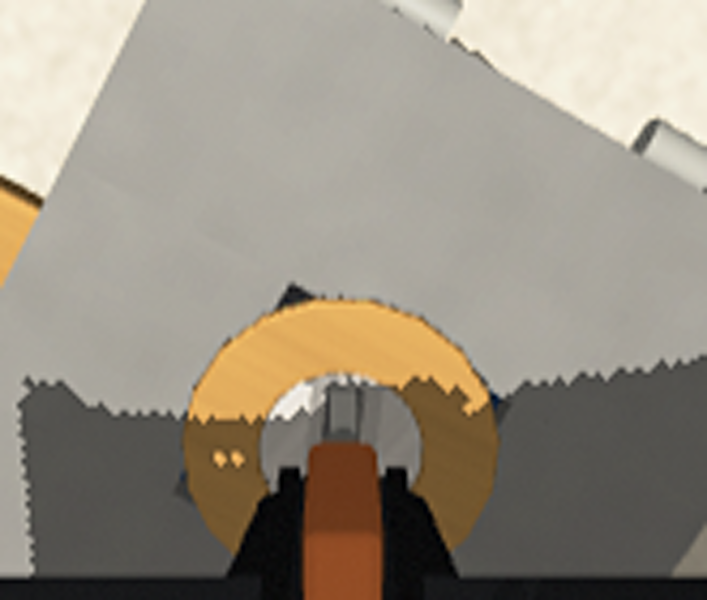

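The slot has turned with the key (it stays aligned with the head at column 342), so the bit is in the plug. Pushing past pin 1 to 20 mm.

apply_moves:
  series:
    - [1,[0.2,0,0],0]
    - [1,[0.4,0,0],0]
    - [1,[0.6,0,0],0]
    - [1,[0.8,0,0],0]
    - [1,[1.0,0,0],0]
    - [1,[1.2,0,0],0]
    - [1,[1.2,0,0],0]
    - [1,[1.2,0,0],0]

```text
t: 8.72
eef_pos: [457.8, -195.0, 307.5]
tcp_rot: [-1.539, 1.57, 2.407]
ft_force: [-2.7, 2.4, -2.2]
opening: 0.103
```

apply_moves:
  series:
    - [1,[0,0,0],0.17]
    - [1,[0,0,0],0.34]
    - [1,[0,0,0],0.51]
    - [1,[0,0,0],0.68]
    - [1,[0,0,0],0.85]
    - [1,[0,0,0],1.05]
    - [1,[0,0,0],1.05]
    - [1,[0,0,0],1.05]

```text
t: 9.72
eef_pos: [457.9, -195.0, 307.7]
tcp_rot: [-2.668, 1.571, 0.233]
ft_force: [-1.2, 3.9, -2.1]
opening: 0.106
```

```bash
python3 -c "
from h import *
s=monitor.state(); print(s['eef_pos'],s['ft_force'],s['moment'],s['joints'][5],s['opening'])"
```

```text
[ 457.93635069 -195.01930521  307.69521857] [-1.19493065  3.86436563 -2.09880385] [0.79180734 0.4369306  0.03444712] 1.2765613709899872 0.10583682935810079
```

apply_moves:
  series:
    - [1,[0.2,0,0],0]
    - [1,[0.4,0,0],0]
    - [1,[0.6,0,0],0]
    - [1,[0.8,0,0],0]
    - [1,[1.0,0,0],0]
    - [1,[1.2,0,0],0]
    - [1,[1.3,0,0],0]
    - [1,[1.35,0,0],0]
    - [1,[1.35,0,0],0]

```text
t: 10.85
eef_pos: [457.9, -195.1, 294.2]
tcp_rot: [-2.821, 1.571, 0.075]
ft_force: [-0.3, 3.1, -0.6]
opening: 0.104
```

apply_moves:
  series:
    - [1,[0.05,0,0],0]
    - [1,[0.08,0,0],0]
    - [1,[0.08,0,0],0]
    - [1,[0.08,0,0],0]

```text
t: 11.35
eef_pos: [457.9, -195.0, 293.7]
tcp_rot: [3.098, 1.57, -0.289]
ft_force: [-0.5, 3.6, 5.0]
opening: 0.104
```

Upward force of 5 N at exactly the predicted 34 mm depth: the key is home. Turning clockwise.

apply_moves:
  series:
    - [1,[0.03,0,0],0.15]
    - [1,[0.03,0,0],0.3]
    - [1,[0.03,0,0],0.45]
    - [1,[0.03,0,0],0.6]
    - [1,[0.03,0,0],0.75]
    - [1,[0.03,0,0],0.9]
    - [1,[0.03,0,0],1.05]
    - [1,[0.03,0,0],1.17]
    - [1,[0.03,0,0],1.17]
    - [1,[0.03,0,0],1.17]

```text
t: 12.6
eef_pos: [457.7, -195.2, 293.7]
tcp_rot: [2.947, 1.57, -1.61]
ft_force: [-3.8, 1.2, 10.2]
opening: 0.104
```

```bash
python3 - <<'E'
from h import *
s=monitor.state(); print(s['eef_pos'],s['ft_force'],s['moment'],s['joints'],s['opening'])
M=R.from_euler('xyz',s['tcp_rot']).as_matrix(); print(np.degrees(np.arctan2(M[1,1],M[0,1])))
snap('wrist','w4.png',crop=(175,110,340,250),scale=4.2857)
E
```

```text
[ 457.66525433 -195.22429179  293.66000266] [-3.77075527  1.23209261 10.19284351] [0.3473533  1.09045909 0.08952835] [-5.35942631e-01  4.69001837e-01  1.98388128e+00 -8.44757575e-04
  6.88418666e-01  2.45037542e+00] 0.10417436867192295
-171.06604918122636
```

View pics/w4.png

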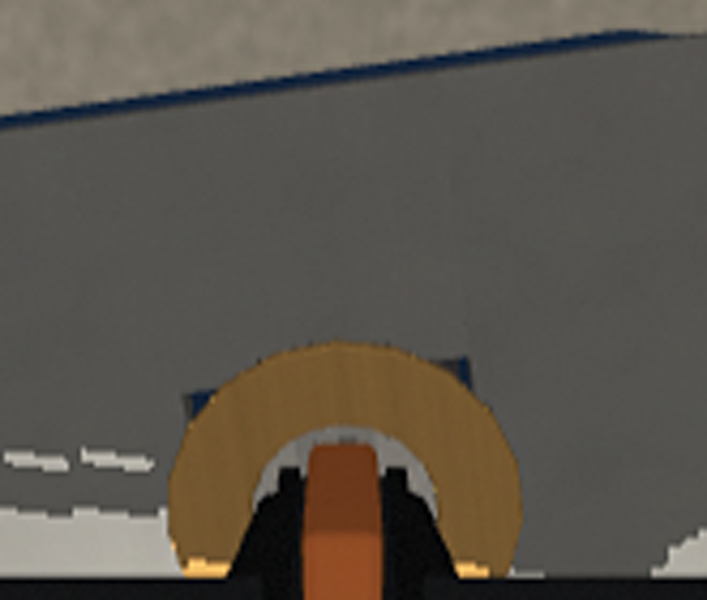

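apply_moves:
  series:
    - [1,[0,0,0],0.04]
    - [1,[0,0,0],0.04]
    - [1,[0,0,0],0.04]
    - [1,[0,0,0],0.04]

```text
t: 13.15
eef_pos: [457.7, -195.2, 293.7]
tcp_rot: [2.936, 1.57, -1.66]
ft_force: [-4.2, 1.6, 10.0]
opening: 0.104
```

```bash
python3 - <<'E'
from h import *
s=monitor.state(); print(s['eef_pos'],s['ft_force'],s['moment'],s['joints'][5],s['opening'])
a=snap('top','top2.png',crop=(270,160,365,245),scale=6)
E
```

```text
[ 457.67617483 -195.23555712  293.65560828] [-4.23039307  1.57602412  9.98064503] [0.41111748 1.07371145 0.09264373] 2.4902803322768285 0.10394480110393059
```

View pics/top2.png

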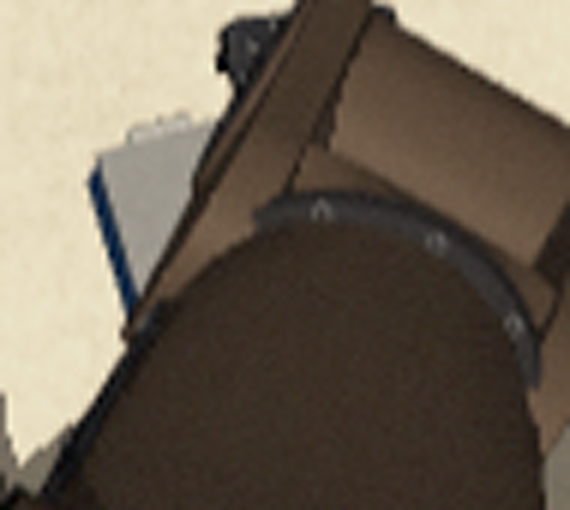

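apply_moves:
  series:
    - [1,[0,0,0],0.05]
    - [1,[0,0,0],0.05]
    - [1,[0,0,0],0.05]
    - [1,[0,0,0],0.05]

```text
t: 13.7
eef_pos: [457.7, -195.2, 293.7]
tcp_rot: [2.856, 1.57, -1.79]
ft_force: [-4.9, 1.2, 10.4]
opening: 0.105
```

```bash
python3 - <<'E'
from h import *
s=monitor.state(); print(s['eef_pos'],s['ft_force'],s['moment'],s['joints'][5],s['opening'])
E
```

```text
[ 457.67584141 -195.19494023  293.66219717] [-4.9257305   1.17134023 10.3747367 ] [0.36250598 1.14360544 0.23561323] 2.5401144094359513 0.10527664789252426
```

```bash
python3 - <<'E'
from h import *
snap('scene','sc2.png',crop=(150,120,410,315),scale=3)
s=monitor.state(); print(s['moment'][2],s['ft_force'])
E
```

```text
0.24966363118708268 [-4.84114763  1.23271827  9.54246002]
```

View pics/sc2.png

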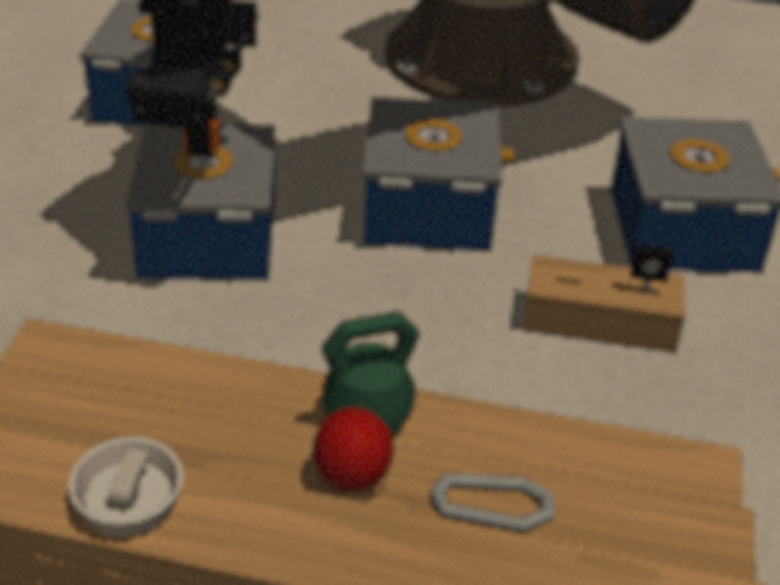

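The bolt that stuck out of the box's right side (near (277,180) in this crop) is gone, so it is drawn. The black key is still in its slot, and the kettlebell, ball and carabiner look undisturbed. Handing in with the key held.

```bash
python3 -c "
from h import *
print(job.job_done()); s=monitor.state(); print(s['t'],s['moment'][2],s['opening'])"
```

```text
the job is handed in; nothing more can be done
None
the job is handed in; nothing more can be done
```

The orange key is fully home in the lock of the farthest of the four look-alike boxes (496 mm from the base). It is turned clockwise to the plug's stop, and I handed the job in with the gripper still holding it there, at about 14 s of the 48 s allowed.

- **Insertion:** I turned the key 0.52 rad anticlockwise to pass pin 1 and about 0.53 rad clockwise to pass pin 2. It touched the floor with 5 N at the expected 34 mm depth.
- **Turn:** The key went round about 1.79 rad by the tool's command. The torque jumped from 0.09 to about 0.24 N m at the end, which is the plug's 1.62 rad stop.
- **Last picture:** The bolt no longer sticks out of the box. The black key is in its slot, and the kettlebell, ball and carabiner look undisturbed.
- **What disagreed:** I expected the stop at about 1.72 rad of key turn, but it came about 0.05 rad later, so I kept turning until the torque showed it. That difference is probably play in the grip or an error in my reading of the box's angle. The top camera's last view was blocked by the arm, so the bolt was only checked in the scene camera.
- **After hand-in:** The robot gave no more readings, so the final second was not checked. The highest wrist force I saw between moves was about 12 N.

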